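# Set a bench fume extractor to its third speed click and start it

### The arm

A 6-joint arm with a two-finger parallel gripper is mounted at the origin on the work surface. World frame = base frame: x ahead of the robot, y to its left, z up, the work surface at z = 0. Lengths are in m, angles in rad, forces in N, time in s.
With the tool pointing down it reaches from about 0.35 to 0.85 m from the base axis. Payload 8.1 kg.
Tool frame: the origin (TCP) lies on the centre line of the jaws, within the pads' length; the fingertips stand 17 mm ahead of it and the grasp point (between the pads) lies 2 mm behind it (bot.nose_length is the distance from the TCP to the fingertips, in m); z points along the fingers, y is the direction in which the jaws open and shut (so a half turn about z gives the same grasp; the last joint's range is limited). The gripper opens to 93 mm and grips with 3 to 60 N. Pads are 15 mm wide; open, the fingers measure 128 mm over their backs; the gripper's body (75 mm by 188 mm) begins 65 mm behind the grasp point.
Start: joints at [1.21, 0.13, 1.488, -0, 1.523, -0.085], TCP at [0.163, 0.577, 0.236] pointing down, gripper open.
Joint ranges: [-2.96, 2.96], [-0.89, 2.26], [0.02, 2.5], [-1.34, 4.48], [0, 2.73], [-2.66, 2.66]. Speed limits (rad/s): [2.39, 2.39, 2.79, 3.14, 3.14, 3.14].

### API

Orientations are given as a rotation vector (axis times angle).
In Python, from plant import bot gives the robot as it stands.
- The arm moves only by the tool play_rows, never from a script. Its argument "increments" is a list of rows, each an object with "claw": the opening, from -1 (shut) to 1 (fully open), so that 0 is half open; "offset": the shift along the tool's x, y, z in cm, a list of three; "roll": the turn about the tool's z in rad. A call has 1 to 8 rows; each row shifts and turns the commanded pose from where the row before left it, along the tool's axes as they then stand; what a row does not reach is not made up. A row lasts 1/12 s, in which the tool goes at most 41.7 mm and 7.16 degrees, less where a joint would pass 70% of its speed; a pose out of reach is approached as far as the arm can. A call with a gripper value outside its range is refused whole. The fingers move at their own pace and stop on an object; "newtons" is the grip in N (left out, the last holds). Time passes only in rows, so rows that do not move let the fingers close. It gives the time, the measured TCP pose, the force and the opening at its end, in the units of the state.
- bot.state(): the state, without advancing time (a new reading comes with each control period).
- bot.get_image(name): name is "side" or "top" or "wrist"; returns the picture (384x512x3 uint8, red, green, blue); there is no depth.
- bot.calibration(name): a dict with "intrinsics" (3x3 intrinsics, pixels), "camera_from_world" (4x4, takes a point from world to camera coordinates). Camera axes: x right, y up, looking along -z (the intrinsics and any distortion apply to the point x, -y, -z); pixel columns grow to the right and rows downward; lengths in m; the calibration is good to about 2 mm. A picture is of the moment at which its call begins: read the wrist's pose just before it. calibration takes no time and is no camera call; for the wrist camera it gives the pose at the moment of the call.
- bot.close_job(): hands the job in, once; it reports no verdict.
The state is a dict: "clock": time; "joint_positions": joint angles; "dq": joint speeds; "joint_torque": joint torques, N m; "eef_pos": TCP position; "ee_rot": TCP orientation; "force": force on the tool from outside, world axes, zero at the start; "ft_torque": the same for the moment, N m; "gripper_width": finger opening in m.
Only numpy, scipy, OpenCV 4.12 (cv2) and the standard library are available. Lean on these libraries where they do the work, as an engineer would, in place of code of your own. Each camera call takes 0.05 s, during which the arm holds its last target. There are 200 camera calls.

### The job

Set the bench fume extractor to speed three and start it: with the fingertips, without gripping it, push the black speed lever along its slot to the third click above its low-end stop (it may already be standing a click or two up), and do not run it past the third click. Then press the green start button right down and let it come back up. Leave the tape, the bottle, the pen tub and the loose wall socket where they are.

Things in the scene. Friction and masses are not known exactly. Their poses are not given: they have to be found in the camera images.
- extractor: Grey-blue steel box, 200 deep (x) x 270 wide (y) x 170 mm high, fixed to the bench; its front, with the round intake, looks along its -x, to the robot. Origin: centre of its underside, on the table. On its flat top, along the front edge (x = -60 mm), lies an aluminium strip with the speed lever's slot (left, +y; a black mark beside it at each click) and the start button (right, -y).
- speed_lever (a joint): Lever travel, m: 0 at the low stop (slot's left end, extractor y = +62 mm), growing to the right (-y) to 0.060. Rests in sprung notches at 0, 0.012, 0.024, 0.036 (third click), 0.048, 0.060; starts in one of the first three. About 4 to 6 N moves it out of a notch and on to half-way (6 mm); there it snaps ahead into the next by itself, and the resistance drops to nothing.
- lever_top (a point): Centre of the top of the lever's black cap, with a white line across it. The cap is an upright block 12 mm along the slot (y) x 20 mm across it (x) x 24 mm high; its underside is 3 mm and its top 27 mm above the extractor's top. Axes as the extractor's.
- start_button (a joint): Start button travel in m: 0 up, 0.006 fully down; springs back. 1.5 N starts it moving, 5 N holds it fully down.
- start_button_top (a point): Centre of the top of the round green push button (28 mm across), which stands 22 mm above the extractor's top in a black ring 44 mm across and 12 mm high, at extractor x = -60, y = -90 mm. Moves down with the button.
- tape_mid (a point): Roll of masking tape lying flat on the rear half of the extractor's top, 92 mm across, 24 mm high; its centre. Not to be disturbed.
- bottle_mid (a point): Upright water bottle, 64 mm across, 200 mm high, on the table beside the extractor; its centre half-way up. Not to be disturbed.
- tub_mid (a point): Green tub full of pens, about 100 mm across, pens up to 170 mm high, on the table beside the extractor; its centre 50 mm up. Not to be disturbed.
- socket_mid (a point): Yellow wall socket with a steel strap (105 x 33 x 30 mm) lying on the table in front of the extractor; its centre. Not to be disturbed.
There are look-alikes about, which are no part of the job. What is meant by the part that bears tape_mid is not red, and is the smaller of those in its own colour.

How it is judged:
On the way, in this order (a step that is already met when the one before it is completed fails the run):
1. the speed lever rests in its third click (value of joint speed_lever between 0.034 and 0.038 m), for 0.3 s.
2. the start button is pressed right down (value of joint start_button above 0.0045 m), for 0.05 s.
At the end, for the whole second after the job is handed in: The speed lever stands in its third click (within 2 mm of 0.036 m), the start button has been pressed at least 4.5 of its 6 mm after that and is up again (less than 1.5 mm), and the tape, bottle, tub and socket are within 20 mm of where they were and upright (all of step 1 and value of joint start_button below 0.0015 m and distance of each of tape_mid, bottle_mid, tub_mid, socket_mid from where it was at the start of the episode below 0.02 m and angle between each of tape_mid, bottle_mid, tub_mid, socket_mid's own z axis and vertical below 0.15 rad); the robot touches nothing.
It fails at once if the lever is run past its third click (value of joint speed_lever above 0.044 m).
It fails at once if the lever is gripped between the fingers (contact force between the fingers and speed_lever above 0.5 N and y of the grasp point in the frame of lever_top between -0.004 and 0.004 m and x of the grasp point in the frame of lever_top between -0.008 and 0.008 m and z of the grasp point in the frame of lever_top below 0.012 m).
It fails at once if the start button is pressed before the lever is in its third click (value of joint start_button above 0.003 m and value of joint speed_lever below 0.033 m).
It fails at once if a thing standing by is pushed away, knocked over or lifted (distance of any of tape_mid, bottle_mid, tub_mid, socket_mid from where it was at the start of the episode above 0.02 m).
It also fails if it takes over 51 s, if anything falls off the work surface, if the arm or the gripper's body presses on something with over 40 N, if the wrist force passes 120 N, or if a joint passes its speed limit or range.

## Working session

There is one attempt and no reset: what is moved stays moved. The work goes in short steps, Python scripts to look and compute and a tool call to move; the robot and the scene stay as the last step left them, time stands still between calls to the robot, and variables do not carry over. Pictures are saved under pics/ and viewed, about 8 in all and at most 12, crops included, and the job is handed in when it is done.

Besides the shell and the picture viewer there is one more tool, called after "Call:" by a JSON object that holds its "fn" and its "kwargs". play_rows: Moves the arm, as the interface text tells. Its arguments: {"type":"object","properties":{"increments":{"type":"array"},"newtons":{"type":"number"}},"required":["increments"]}

```bash
ls; mkdir -p pics; python3 - <<'E'
from plant import bot
import cv2,numpy as np
s=bot.state();print({k:np.round(v,3) for k,v in s.items()})
a=bot.get_image("side");b=bot.get_image("top")
for n,i in(("side0",a),("top0",b)):cv2.imwrite(f"pics/{n}.png",i[...,::-1])
for n in("side","top"):
  c=bot.calibration(n);print(n,c)
E
```

```text
pics
{'clock': np.float64(0.0), 'joint_positions': array([ 1.21 ,  0.131,  1.489,  0.   ,  1.523, -0.085]), 'dq': array([ 0.001, -0.   ,  0.001, -0.   ,  0.002,  0.002]), 'joint_torque': array([ 1.0000e-03, -5.5986e+01, -4.9176e+01,  7.7000e-02,  3.6000e-02,
       -0.0000e+00]), 'eef_pos': array([0.163, 0.577, 0.235]), 'ee_rot': array([-4.320e-01, -3.111e+00,  3.000e-03]), 'force': array([-0.035, -0.645,  0.059]), 'ft_torque': array([-0.051, -0.038, -0.006]), 'gripper_width': np.float64(0.093)}
side {'intrinsics': array([[379.88179912,   0.        , 254.58694641],
       [  0.        , 379.88179912, 193.39005272],
       [  0.        ,   0.        ,   1.        ]]), 'camera_from_world': array([[-0.99169161, -0.12790334, -0.01372898,  0.54675293],
       [ 0.0850545 , -0.73202128,  0.67595161, -0.09684419],
       [-0.09650637,  0.66916783,  0.73681811, -1.10100081],
       [ 0.        ,  0.        ,  0.        ,  1.        ]])}
top {'intrinsics': array([[479.78056765,   0.        , 264.51438704],
       [  0.        , 479.78056765, 183.47140739],
       [  0.        ,   0.        ,   1.        ]]), 'camera_from_world': array([[ 0.01243134, -0.99985149,  0.01193588,  0.02427541],
       [ 0.98098669,  0.01450711,  0.19353207, -0.56538272],
       [-0.19367648,  0.00930307,  0.98102134, -1.40836087],
       [ 0.        ,  0.        ,  0.        ,  1.        ]])}
```

View pics/top0.png

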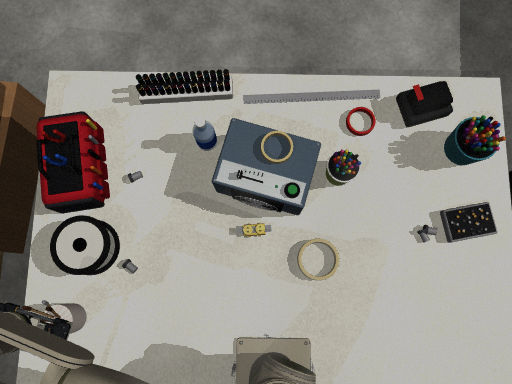

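View pics/side0.png

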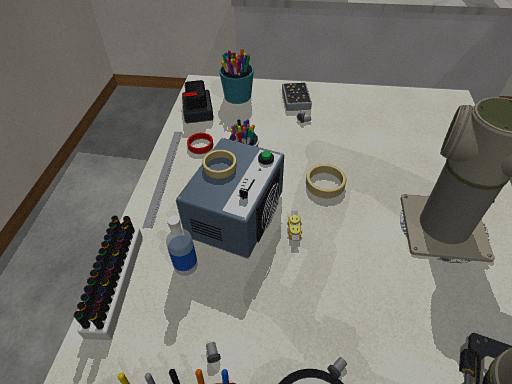

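Top view: the extractor is at about (267,165), button at (292,189), lever near (240,175) and the tape on its top at (277,146). The side view agrees. Next I measure the button and the box edges.

```bash
cat > h.py <<'E'
import numpy as np,cv2
from plant import bot
def ray(c,uv,z):
    K,T=c["intrinsics"],c["camera_from_world"];R,t=T[:3,:3],T[:3,3]
    p=np.linalg.inv(K)@np.array([uv[0],uv[1],1.]);d=R.T@(p*[1,-1,-1]);o=-R.T@t
    return o+d*(z-o[2])/d[2]
def pix(c,X):
    K,T=c["intrinsics"],c["camera_from_world"]
    p=K@((T[:3,:3]@X+T[:3,3])*[1,-1,-1]);return p[:2]/p[2]
def green(img):
    h=cv2.cvtColor(img,cv2.COLOR_RGB2HSV)
    return cv2.inRange(h,(50,120,60),(80,255,255))
E
python3 - <<'E'
from h import *
for n in("top","side"):
    im=cv2.imread(f"pics/{n}0.png")[...,::-1].copy();c=bot.calibration(n)
    N,L,S,C=cv2.connectedComponentsWithStats(green(im))
    for s,q in zip(S[1:],C[1:]):
        if s[4]>40:print(n,s,q,ray(c,q,.192).round(4))
    if n=="top":
        for q in((231,119),(321,143),(214,182),(304,206)):print(q,ray(c,q,.17).round(3))
        cv2.imwrite("pics/c0.png",cv2.resize(im[110:220,205:330],None,fx=6,fy=5.4,interpolation=2)[...,::-1])
E
```

```text
top [288 185   9   9  70] [292.05714286 189.04285714] [ 0.5234 -0.0428  0.192 ]
(231, 119) [0.73  0.132 0.17 ]
(321, 143) [ 0.663 -0.127  0.17 ]
(214, 182) [0.544 0.175 0.17 ]
(304, 206) [ 0.48  -0.078  0.17 ]
side [261 151  10   9  67] [265.65671642 154.68656716] [ 0.5232 -0.0384  0.192 ]
```

View pics/c0.png

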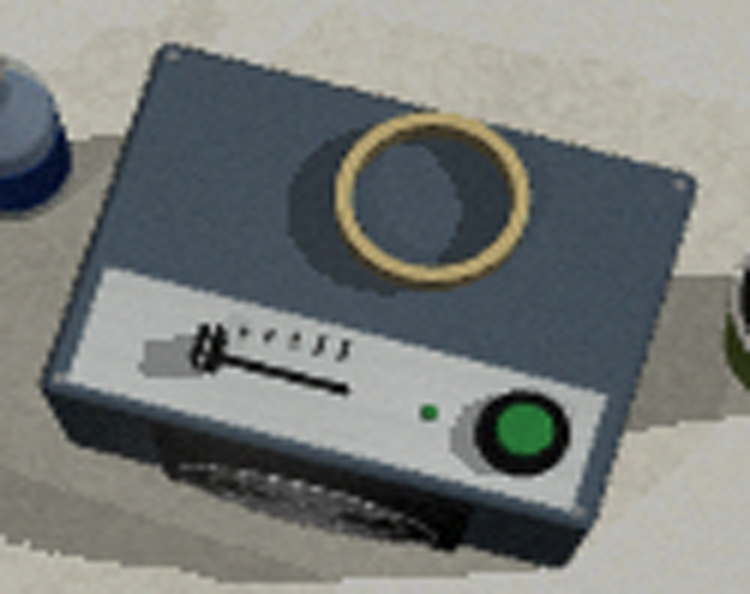

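```bash
cat >> h.py <<'E'
def frame(b=(0.5234,-0.041),yaw=-0.25):
    x=np.array([np.cos(yaw),np.sin(yaw)]);y=np.array([-x[1],x[0]])
    return np.array(b)+.06*x+.09*y,x,y
def loc(P,**k):
    o,x,y=frame(**k);d=np.array(P)[:2]-o;return np.array([d@x,d@y])
def toolgoal(P):
    from scipy.spatial.transform import Rotation as R
    s=bot.state();r=R.from_rotvec(s["ee_rot"]);return r.inv().apply(np.array(P)-s["eef_pos"])*100
E
python3 - <<'E'
from h import *
from scipy.spatial.transform import Rotation as R
c=bot.calibration("top")
print("origin",frame());L=ray(c,(239.7,174.3),.197);print("lever",L,loc(L))
for q in((231,119),(321,143),(214,182),(304,206)):print(loc(ray(c,q,.17)).round(4))
o,x,y=frame();P=o-.06*x+.052*y;print(P,toolgoal([*P,.285]));print(R.from_rotvec(bot.state()["ee_rot"]).as_matrix().round(3),"nose",bot.nose_length)
E
```

```text
origin (array([0.6038011 , 0.03135788]), array([ 0.96891242, -0.24740396]), array([0.24740396, 0.96891242]))
lever [0.56174638 0.1020484  0.197     ] [-0.05823646  0.05808842]
[0.0975 0.1287]
[ 0.0961 -0.1388]
[-0.093   0.1242]
[-0.093  -0.1362]
[0.55853136 0.09658556] [-51.11682809 -35.45843698  -4.97863855]
[[-0.962  0.272 -0.001]
 [ 0.272  0.962 -0.002]
 [ 0.    -0.002 -1.   ]] nose 0.017
```

Call:
{"fn": "play_rows", "kwargs": {"increments": [{"claw": 0,"offset": [-1,-0.5,-2.5],"roll": -0.025},{"claw": 0,"offset": [-2.5,-1.7,-2.5],"roll": 0},{"claw": 0,"offset": [-2.6,-1.8,0],"roll": 0},{"claw": 0,"offset": [-2.6,-1.8,0],"roll": 0},{"claw": 0,"offset": [-2.6,-1.8,0],"roll": 0},{"claw": 0,"offset": [-2.6,-1.8,0],"roll": 0},{"claw": 0,"offset": [-2.6,-1.8,0],"roll": 0},{"claw": 0,"offset": [-2.6,-1.8,0],"roll": 0}]}}

```text
clock: 0.77
eef_pos: [0.3165, 0.4024, 0.2852]
ee_rot: [-0.392, -3.117, 0.001]
force: [0.6, -0.1, 0.9]
gripper_width: 0.0477
```

Call:
{"fn": "play_rows", "kwargs": {"increments": [{"claw": 0,"offset": [-2.6,-1.8,0],"roll": 0},{"claw": 0,"offset": [-2.6,-1.8,0],"roll": 0},{"claw": 0,"offset": [-2.6,-1.8,0],"roll": 0},{"claw": 0,"offset": [-2.6,-1.8,0],"roll": 0},{"claw": 0,"offset": [-2.6,-1.8,0],"roll": 0},{"claw": 0,"offset": [-2.6,-1.8,0],"roll": 0},{"claw": 0,"offset": [-2.6,-1.8,0],"roll": 0},{"claw": 0,"offset": [-2.6,-1.8,0],"roll": 0}]}}

```text
clock: 1.43
eef_pos: [0.4823, 0.2112, 0.2852]
ee_rot: [-0.393, -3.116, 0.0]
force: [0.1, 0.3, 0.2]
gripper_width: 0.0465
```

```bash
python3 - <<'E'
from h import *
o,x,y=frame();P=o-.06*x+.052*y;print(toolgoal([*P,.285]),bot.state()["eef_pos"],bot.state()["ee_rot"])
E
```

```text
[-10.23076125  -9.21265214   0.01849645] [0.48229284 0.21122334 0.28521139] [-3.92906466e-01 -3.11631188e+00  4.28207282e-04]
```

Call:
{"fn": "play_rows", "kwargs": {"increments": [{"claw": 0,"offset": [-2.6,-2.3,0],"roll": 0},{"claw": 0,"offset": [-2.6,-2.3,0],"roll": 0},{"claw": 0,"offset": [-2.6,-2.3,0],"roll": 0},{"claw": 0,"offset": [-2.4,-2.3,0],"roll": 0},{"claw": 0,"offset": [0,0,0],"roll": 0},{"claw": 0,"offset": [0,0,0],"roll": 0}]}}

```text
clock: 1.93
eef_pos: [0.5579, 0.0967, 0.2848]
ee_rot: [-0.398, -3.115, 0.0]
force: [-0.3, 0.1, 0.6]
gripper_width: 0.0463
```

```bash
python3 - <<'E'
from h import *
c=bot.calibration("wrist");s=bot.state();im=bot.get_image("wrist");cv2.imwrite("pics/w1.png",im[...,::-1])
np.savez("w1.npz",K=c["intrinsics"],T=c["camera_from_world"])
print(s["eef_pos"],s["force"],loc(s["eef_pos"]))
N,L,S,C=cv2.connectedComponentsWithStats(green(im))
for a,q in zip(S[1:],C[1:]):
    if a[4]>40:print(a,q,ray(c,q,.192).round(4))
E
```

```text
[0.55794572 0.09665177 0.28476663] [-0.29101895  0.1093096   0.60606924] [-0.06058382  0.05191926]
[ 94 189  29  27 597] [107.66666667 202.08877722] [ 0.5235 -0.0414  0.192 ]
[ 34 270   9   7  47] [ 38.         272.95744681] [ 0.5783 -0.1447  0.192 ]
```

View pics/w1.png

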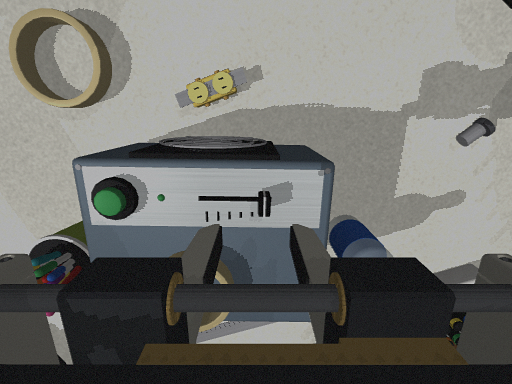

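```bash
python3 - <<'E'
from h import *
d=np.load("w1.npz");c=dict(intrinsics=d["K"],camera_from_world=d["T"])
im=cv2.imread("pics/w1.png")
for n,q,z in(("lever",(264,203),.197),("m0",(207,216),.171),("m1",(251,215),.171),("slotR",(198,198),.171),("frontL",(330,166),.17),("frontR",(80,166),.17)):
    print(n,loc(ray(c,q,z)).round(4))
cv2.imwrite("pics/w1c.png",cv2.resize(im[175:235,180:300],None,fx=6,fy=6,interpolation=2))
E
```

```text
lever [-0.06    0.0611]
m0 [-0.0367  0.001 ]
m1 [-0.0377  0.0481]
slotR [-0.057  -0.0073]
frontL [-0.0903  0.1288]
frontR [-0.0912 -0.1252]
```

View pics/w1c.png

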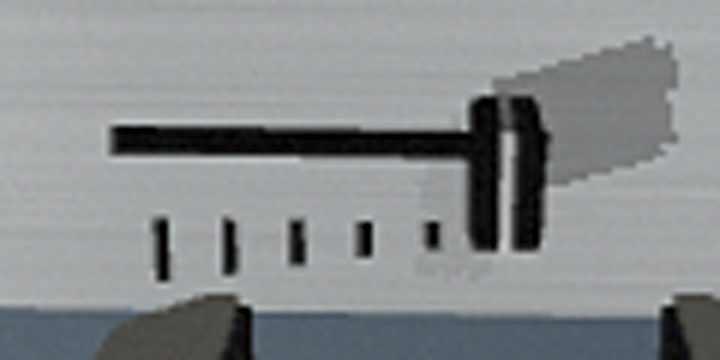

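The wrist close-up shows the lever at (264,203), extractor-local y ≈ 61 mm. All five higher marks are clear to its left, so it is in notch 0 and must go 36 mm. I lower the half-open fingers astride it, so only the +y finger will push.

Call:
{"fn": "play_rows", "kwargs": {"increments": [{"claw": 0,"offset": [0,0,2],"roll": 0},{"claw": 0,"offset": [0,0,2],"roll": 0},{"claw": 0,"offset": [0,0,2],"roll": 0},{"claw": 0,"offset": [0,0,1.5],"roll": 0},{"claw": 0,"offset": [0,0,1],"roll": 0},{"claw": 0,"offset": [0,0,0.4],"roll": 0},{"claw": 0,"offset": [0,0,0],"roll": 0},{"claw": 0,"offset": [0,0,0],"roll": 0}]}}

```text
clock: 2.65
eef_pos: [0.5579, 0.0988, 0.1975]
ee_rot: [0.392, 3.116, 0.0]
force: [1.0, -0.2, 0.8]
gripper_width: 0.0461
```

Call:
{"fn": "play_rows", "kwargs": {"increments": [{"claw": 0,"offset": [0,-0.2,0],"roll": 0},{"claw": 0,"offset": [0,-0.2,0],"roll": 0},{"claw": 0,"offset": [0,-0.2,0],"roll": 0},{"claw": 0,"offset": [0,0,0],"roll": 0}]}}

```text
clock: 2.98
eef_pos: [0.5565, 0.0919, 0.1973]
ee_rot: [0.394, 3.116, 0.0]
force: [1.3, -0.4, -0.1]
gripper_width: 0.0465
```

Call:
{"fn": "play_rows", "kwargs": {"increments": [{"claw": 0,"offset": [0,-0.15,0],"roll": 0},{"claw": 0,"offset": [0,-0.15,0],"roll": 0},{"claw": 0,"offset": [0,0,0],"roll": 0},{"claw": 0,"offset": [0,0,0],"roll": 0}]}}

```text
clock: 3.32
eef_pos: [0.5554, 0.0894, 0.1966]
ee_rot: [-0.393, -3.117, -0.0]
force: [0.3, 0.2, 0.4]
gripper_width: 0.0461
```

Call:
{"fn": "play_rows", "kwargs": {"increments": [{"claw": 0,"offset": [0,-0.15,0],"roll": 0},{"claw": 0,"offset": [0,-0.15,0],"roll": 0},{"claw": 0,"offset": [0,0,0],"roll": 0},{"claw": 0,"offset": [0,0,0],"roll": 0}]}}

```text
clock: 3.65
eef_pos: [0.5548, 0.0871, 0.1966]
ee_rot: [0.393, 3.117, 0.001]
force: [0.7, 3.7, -0.2]
gripper_width: 0.0466
```

Call:
{"fn": "play_rows", "kwargs": {"increments": [{"claw": 0,"offset": [0,-0.2,0],"roll": 0},{"claw": 0,"offset": [0,0,0],"roll": 0},{"claw": 0,"offset": [0,0,0],"roll": 0}]}}

```text
clock: 3.9
eef_pos: [0.5543, 0.0853, 0.1966]
ee_rot: [0.392, 3.117, 0.002]
force: [1.2, 5.7, -0.6]
gripper_width: 0.0465
```

Call:
{"fn": "play_rows", "kwargs": {"increments": [{"claw": 0,"offset": [0,-0.2,0],"roll": 0},{"claw": 0,"offset": [0,0,0],"roll": 0},{"claw": 0,"offset": [0,0,0],"roll": 0}]}}

```text
clock: 4.15
eef_pos: [0.5537, 0.0832, 0.1966]
ee_rot: [0.392, 3.117, 0.001]
force: [0.4, 4.0, -1.9]
gripper_width: 0.0465
```

Call:
{"fn": "play_rows", "kwargs": {"increments": [{"claw": 0,"offset": [0,-0.2,0],"roll": 0},{"claw": 0,"offset": [0,0,0],"roll": 0},{"claw": 0,"offset": [0,0,0],"roll": 0}]}}

```text
clock: 4.4
eef_pos: [0.5531, 0.0802, 0.1966]
ee_rot: [-0.393, -3.117, 0.001]
force: [0.3, -0.4, 0.2]
gripper_width: 0.0465
```

Call:
{"fn": "play_rows", "kwargs": {"increments": [{"claw": 0,"offset": [0,-0.2,0],"roll": 0},{"claw": 0,"offset": [0,0,0],"roll": 0},{"claw": 0,"offset": [0,0,0],"roll": 0}]}}

```text
clock: 4.65
eef_pos: [0.5527, 0.0785, 0.1966]
ee_rot: [-0.394, -3.117, 0.0]
force: [-0.3, 0.5, 0.7]
gripper_width: 0.0465
```

Call:
{"fn": "play_rows", "kwargs": {"increments": [{"claw": 0,"offset": [0,-0.2,0],"roll": 0},{"claw": 0,"offset": [0,0,0],"roll": 0},{"claw": 0,"offset": [0,0,0],"roll": 0}]}}

```text
clock: 4.9
eef_pos: [0.5522, 0.0768, 0.1966]
ee_rot: [-0.393, -3.117, 0.0]
force: [-1.2, -0.4, -0.5]
gripper_width: 0.0464
```

```bash
cat > look.py <<'E'
from h import *
import sys
c=bot.calibration("wrist");s=bot.state();im=bot.get_image("wrist")
np.savez(sys.argv[1]+".npz",K=c["intrinsics"],T=c["camera_from_world"])
cv2.imwrite(f"pics/{sys.argv[1]}.png",im[...,::-1]);print(loc(s["eef_pos"]),s["eef_pos"],s["force"])
for t in(0,.012,.024,.036):
    o,x,y=frame();P=o-.06*x+(.062-t)*y;print(t,pix(c,np.array([*P,.197])).round(1))
E
python3 look.py w2
```

```text
[-0.06125085  0.03124833] [0.55218536 0.07678848 0.19661932] [-1.21092666 -0.43135454 -0.54330304]
0 [302.2 248.8]
0.012 [283.2 248.8]
0.024 [264.2 248.8]
0.036 [245.3 248.8]
```

Call:
{"fn": "play_rows", "kwargs": {"increments": [{"claw": 0,"offset": [0,-0.2,0],"roll": 0},{"claw": 0,"offset": [0,0,0],"roll": 0},{"claw": 0,"offset": [0,0,0],"roll": 0}]}}

```text
clock: 5.2
eef_pos: [0.5518, 0.0755, 0.1967]
ee_rot: [0.393, 3.117, 0.001]
force: [1.7, 4.2, -0.1]
gripper_width: 0.0469
```

Call:
{"fn": "play_rows", "kwargs": {"increments": [{"claw": 0,"offset": [0,-0.2,0],"roll": 0},{"claw": 0,"offset": [0,0,0],"roll": 0},{"claw": 0,"offset": [0,0,0],"roll": 0}]}}

```text
clock: 5.45
eef_pos: [0.5513, 0.0737, 0.1967]
ee_rot: [0.392, 3.117, 0.002]
force: [1.1, 5.7, -1.5]
gripper_width: 0.0472
```

Call:
{"fn": "play_rows", "kwargs": {"increments": [{"claw": 0,"offset": [0,-0.2,0],"roll": 0},{"claw": 0,"offset": [0,0,0],"roll": 0},{"claw": 0,"offset": [0,0,0],"roll": 0}]}}

```text
clock: 5.7
eef_pos: [0.5508, 0.0717, 0.1967]
ee_rot: [0.392, 3.117, 0.001]
force: [1.7, 4.5, 0.1]
gripper_width: 0.0466
```

Call:
{"fn": "play_rows", "kwargs": {"increments": [{"claw": 0,"offset": [0,-0.2,0],"roll": 0},{"claw": 0,"offset": [0,0,0],"roll": 0},{"claw": 0,"offset": [0,0,0],"roll": 0}]}}

```text
clock: 5.95
eef_pos: [0.5501, 0.0686, 0.1966]
ee_rot: [-0.393, -3.117, 0.001]
force: [0.1, -0.2, -0.0]
gripper_width: 0.0462
```

```bash
python3 look.py w3
```

```text
[-0.06123246  0.02279264] [0.5501112  0.06859111 0.19660405] [ 0.14688453 -0.20296981 -0.04963339]
0 [315.6 248.8]
0.012 [296.6 248.8]
0.024 [277.6 248.8]
0.036 [258.6 248.8]
```

View pics/w3.png

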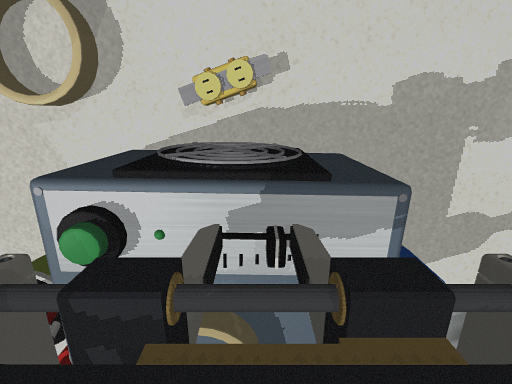

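The cap is at column 277, which matches the 24 mm projection (277.6), so the lever is in the second click. One more to go.

Call:
{"fn": "play_rows", "kwargs": {"increments": [{"claw": 0,"offset": [0,-0.2,0],"roll": 0},{"claw": 0,"offset": [0,-0.2,0],"roll": 0},{"claw": 0,"offset": [0,0,0],"roll": 0},{"claw": 0,"offset": [0,0,0],"roll": 0}]}}

```text
clock: 6.33
eef_pos: [0.5492, 0.065, 0.1967]
ee_rot: [-0.393, -3.117, 0.0]
force: [0.5, 0.1, 0.3]
gripper_width: 0.0467
```

Call:
{"fn": "play_rows", "kwargs": {"increments": [{"claw": 0,"offset": [0,-0.2,0],"roll": 0},{"claw": 0,"offset": [0,0,0],"roll": 0},{"claw": 0,"offset": [0,0,0],"roll": 0}]}}

```text
clock: 6.58
eef_pos: [0.5489, 0.0638, 0.1967]
ee_rot: [0.393, 3.117, 0.001]
force: [1.2, 3.7, -0.5]
gripper_width: 0.0465
```

Call:
{"fn": "play_rows", "kwargs": {"increments": [{"claw": 0,"offset": [0,-0.15,0],"roll": 0},{"claw": 0,"offset": [0,0,0],"roll": 0},{"claw": 0,"offset": [0,0,0],"roll": 0}]}}

```text
clock: 6.83
eef_pos: [0.5485, 0.0625, 0.1967]
ee_rot: [0.392, 3.117, 0.002]
force: [2.8, 4.4, -0.7]
gripper_width: 0.0465
```

Call:
{"fn": "play_rows", "kwargs": {"increments": [{"claw": 0,"offset": [0,-0.1,0],"roll": 0},{"claw": 0,"offset": [0,0,0],"roll": 0},{"claw": 0,"offset": [0,0,0],"roll": 0}]}}

```text
clock: 7.08
eef_pos: [0.5483, 0.0616, 0.1967]
ee_rot: [0.392, 3.117, 0.002]
force: [1.0, 5.5, -0.7]
gripper_width: 0.0464
```

Call:
{"fn": "play_rows", "kwargs": {"increments": [{"claw": 0,"offset": [0,-0.15,0],"roll": 0},{"claw": 0,"offset": [0,0,0],"roll": 0},{"claw": 0,"offset": [0,0,0],"roll": 0}]}}

```text
clock: 7.33
eef_pos: [0.5478, 0.06, 0.1967]
ee_rot: [0.392, 3.117, 0.001]
force: [1.0, 4.0, -0.6]
gripper_width: 0.0463
```

Call:
{"fn": "play_rows", "kwargs": {"increments": [{"claw": 0,"offset": [0,-0.15,0],"roll": 0},{"claw": 0,"offset": [0,0,0],"roll": 0},{"claw": 0,"offset": [0,0,0],"roll": 0}]}}

```text
clock: 7.58
eef_pos: [0.5473, 0.0574, 0.1966]
ee_rot: [-0.393, -3.117, 0.002]
force: [-0.1, -0.4, 0.0]
gripper_width: 0.0468
```

Third snap: the force fell to nothing. I back off a little, look, then lift.

Call:
{"fn": "play_rows", "kwargs": {"increments": [{"claw": 0,"offset": [0,0.3,0],"roll": 0},{"claw": 0,"offset": [0,0.3,0],"roll": 0},{"claw": 0,"offset": [0,0,-1],"roll": 0},{"claw": 0,"offset": [0,0,-2],"roll": 0},{"claw": 0,"offset": [0,0,-2],"roll": 0},{"claw": 0,"offset": [0,0,-2],"roll": 0},{"claw": 0,"offset": [0,0,-1.5],"roll": 0},{"claw": 0,"offset": [0,0,0],"roll": 0}]}}

```text
clock: 8.25
eef_pos: [0.5506, 0.064, 0.2867]
ee_rot: [0.392, 3.11, 0.001]
force: [0.8, 0.2, 0.4]
gripper_width: 0.0465
```

```bash
python3 look.py w4; python3 - <<'E'
from h import *
im=cv2.imread("pics/w4.png");cv2.imwrite("pics/w4c.png",cv2.resize(im[170:250,150:310],None,fx=5,fy=5,interpolation=2))
o,x,y=frame();print(toolgoal([*(o-.06*x-.09*y),.235]))
E
```

```text
[-0.05957502  0.01842831] [0.55063736 0.06395239 0.28669699] [0.77022112 0.19521252 0.37887145]
0 [299.7 200.6]
0.012 [287.1 200.6]
0.024 [274.6 200.6]
0.036 [262.  200.6]
[ 3.37970194e-03 -1.08300450e+01  4.92697751e+00]
```

View pics/w4c.png

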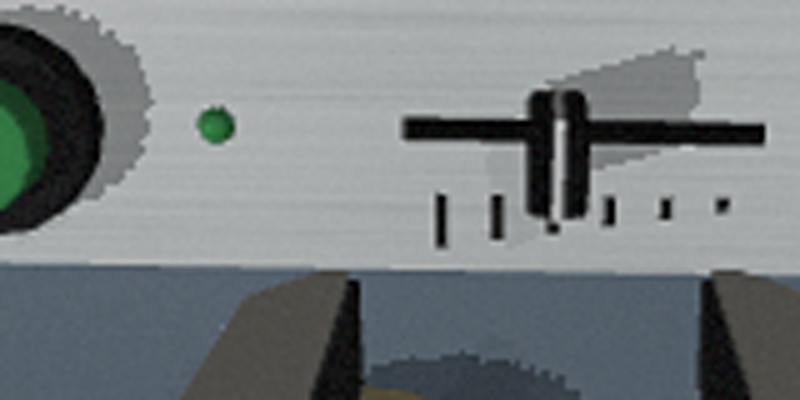

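The cap (crop column 558, image 261.6) stands on the mark with three to its right and two to its left. That matches the 36 mm projection (262.0), so it is in the third click. Now I shut the fingers and go over the button.

Call:
{"fn": "play_rows", "kwargs": {"increments": [{"claw": -1,"offset": [0,-2.7,0],"roll": 0},{"claw": -1,"offset": [0,-2.7,0],"roll": 0},{"claw": -1,"offset": [0,-2.7,0],"roll": 0},{"claw": -1,"offset": [0,-2.7,0],"roll": 0},{"claw": -1,"offset": [0,0,1],"roll": 0},{"claw": -1,"offset": [0,0,2],"roll": 0},{"claw": -1,"offset": [0,0,2],"roll": 0},{"claw": -1,"offset": [0,0,0],"roll": 0}]}}

```text
clock: 8.97
eef_pos: [0.5193, -0.0402, 0.2258]
ee_rot: [-0.393, -3.108, -0.001]
force: [1.0, 0.2, -1.1]
gripper_width: 0.0011
```

Call:
{"fn": "play_rows", "kwargs": {"increments": [{"claw": -1,"offset": [0,0,1],"roll": 0},{"claw": -1,"offset": [0,0,1],"roll": 0},{"claw": -1,"offset": [0,0,0.4],"roll": 0},{"claw": -1,"offset": [0,0,0],"roll": 0},{"claw": -1,"offset": [0,0,0],"roll": 0}]}}

```text
clock: 9.38
eef_pos: [0.5222, -0.0405, 0.2081]
ee_rot: [0.392, 3.117, 0.0]
force: [-0.3, -0.1, 2.0]
gripper_width: 0.0005
```

Call:
{"fn": "play_rows", "kwargs": {"increments": [{"claw": -1,"offset": [0,0,0.2],"roll": 0},{"claw": -1,"offset": [0,0,0.2],"roll": 0},{"claw": -1,"offset": [0,0,0],"roll": 0},{"claw": -1,"offset": [0,0,0],"roll": 0}]}}

```text
clock: 9.72
eef_pos: [0.5225, -0.0407, 0.2043]
ee_rot: [0.393, 3.116, 0.0]
force: [-0.0, 1.2, 4.4]
gripper_width: 0.0004
```

Call:
{"fn": "play_rows", "kwargs": {"increments": [{"claw": -1,"offset": [0,0,0.15],"roll": 0},{"claw": -1,"offset": [0,0,0.1],"roll": 0},{"claw": -1,"offset": [0,0,0],"roll": 0},{"claw": -1,"offset": [0,0,0],"roll": 0}]}}

```text
clock: 10.05
eef_pos: [0.5226, -0.0407, 0.2031]
ee_rot: [0.393, 3.115, 0.0]
force: [-5.2, 3.3, 14.6]
gripper_width: 0.0004
```

Force jumped to 14.6 N with 6 mm of travel, so the button is at its hard stop. I lift off and check.

Call:
{"fn": "play_rows", "kwargs": {"increments": [{"claw": -1,"offset": [0,0,-0.5],"roll": 0},{"claw": -1,"offset": [0,0,-1],"roll": 0},{"claw": -1,"offset": [0,0,-2],"roll": 0},{"claw": -1,"offset": [0,0,-2],"roll": 0},{"claw": -1,"offset": [0,0,-2],"roll": 0},{"claw": -1,"offset": [0,0,-1],"roll": 0},{"claw": -1,"offset": [0,0,0],"roll": 0},{"claw": -1,"offset": [0,0,0],"roll": 0}]}}

```text
clock: 10.72
eef_pos: [0.5222, -0.0409, 0.2859]
ee_rot: [0.393, 3.117, -0.0]
force: [0.1, -0.3, -0.1]
gripper_width: 0.0008
```

```bash
python3 look.py w5; python3 -c "
from h import *
cv2.imwrite('pics/side5.png',bot.get_image('side')[...,::-1])
a=cv2.imread('pics/w5.png');b=cv2.imread('pics/side5.png');cv2.imwrite('pics/both.png',np.hstack([cv2.resize(a,(400,300)),cv2.resize(b[90:290,130:397],(400,300))]))"
```

```text
[-0.06119942 -0.09022233] [ 0.52218286 -0.04091868  0.28594337] [ 0.14237886 -0.2532761  -0.06452657]
0 [413.6 203. ]
0.012 [401. 203.]
0.024 [388.5 203. ]
0.036 [375.9 203. ]
```

View pics/both.png

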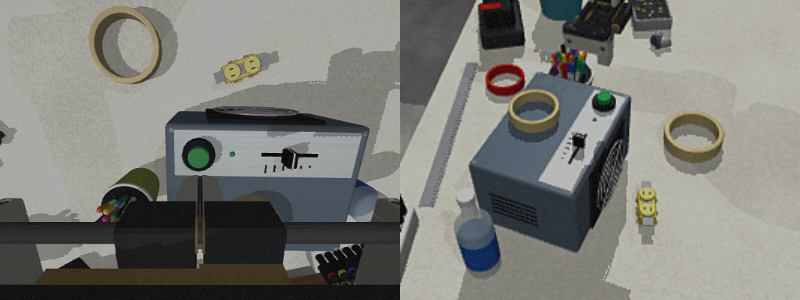

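The lever is still in the third click (cap top near column 375, expected 375.9). The button is up, and the tape, bottle, tub and socket look undisturbed. I hand the job in.

```bash
python3 -c "
from plant import bot
print(bot.close_job())"
```

```text
the job is handed in; nothing more can be done
None
```

The extractor is set to speed three and has been started. I handed the job in at about 11 s on the robot's clock; no verdict came back.

- **Lever:** It started at the low stop. I pushed it with one finger of the half-open gripper, without gripping it. The resistance rose and then dropped away three times, once per click. A close look then put the cap at column 261.6 against 262.0 expected for 36 mm, with three marks on the low side and two on the high side.
- **Button:** I pressed it with closed fingertips through about 6 mm until the force jumped to 14.6 N, which is its hard stop, then lifted clear.
- **Last check:** The final wrist and side pictures showed the lever still in the third click and the button up. The tape, bottle, tub and socket looked undisturbed by eye; I did not measure them. The gripper was about 65 mm above the button with no force on it.

No check failed. The only disagreement was in the first rough measurement: the box corners in the top view were about 5 mm off sideways from the position the button gave. The wrist view agreed with the button's position to about 1–2 mm, so I used that.

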